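Sweep the used razor heads off the shelf

ROBOT

A 6-joint arm with a two-finger parallel gripper is mounted at the origin on the work surface. World frame = base frame: x ahead of the robot, y to its left, z up, the work surface at z = 0. Lengths are in m, angles in degrees, forces in N, time in s.
With the tool pointing down it reaches from about 0.25 to 0.725 m from the base axis. Payload 9.7 kg.
Tool frame: the origin (TCP) lies on the centre line of the jaws, within the pads' length; the fingertips stand 22 mm ahead of it and the grasp point (between the pads) lies 3 mm ahead of it; z points along the fingers, y is the direction in which the jaws open and shut (so a half turn about z gives the same grasp; the last joint's range is limited). The gripper opens to 85 mm and grips with 20 to 120 N. Pads are 22 mm wide; open, the fingers measure 114 mm over their backs; the gripper's body (76 mm by 85 mm) begins 54 mm behind the grasp point. The pads swing forward as they close: fully open they stand 13 mm farther back than shut.
Start: joints at [-75.917, 4.979, 10.078, 95.1, 0, 90], TCP at [0.134, -0.533, 0.253] pointing down, gripper open.
Joint ranges: [-179.16, 179.16], [-48.56, 103.87], [-65.8, 70.77], [-126.05, 130.52], [-82.76, 87.17], [-180, 180]. Speed limits (degrees/s): [127.2, 127.2, 147.25, 180, 180, 180].

INTERFACE

Orientations are given as [roll, pitch, yaw] about the fixed x, y, z axes, in that order (R = Rz(yaw) Ry(pitch) Rx(roll)).
In Python, from workcell import get_obs, camera, camera_params, job_done gives the robot as it stands.
- The arm moves only by the tool servo_tool, never from a script. Its argument "steps" is a list of rows, each an object of numbers: "x", "y", "z": the shift along the world's x, y, z in mm; "yaw": the turn about the world's z in degrees. A call has 1 to 12 rows; each row is the pose to reach, as a shift and turn from the pose measured when the call began; what a row does not reach only later rows make up. A row lasts 1/8 s, in which the tool goes at most 62.5 mm and 10.7 degrees, less where a joint would pass 70% of its speed; a pose out of reach is approached as far as the arm can. A call with a gripper value outside its range is refused whole. "grip" is the finger opening in mm, from 0 to 85.4, set as the call begins (left out, the last holds). The fingers move at their own pace and stop on an object; "grip_force" is the grip in N (left out, the last holds). Time passes only in rows, so rows that repeat a pose let the fingers close. It gives the time, the measured TCP pose, the force and the opening at its end, in the units of the state.
- get_obs(): the state, without advancing time (a new reading comes with each control period).
- camera(name): name is "side" or "top" or "wrist"; returns (picture, depth): 400x640x3 uint8, red, green, blue; 400x640 float32, m along the optical axis (not along the pixel's ray), 0 where there is no reading.
- camera_params(name): a dict with "intrinsics" (3x3 intrinsics, pixels), "rvec" (rotation vector, rad) and "tvec" (3), from world to camera coordinates, as OpenCV has them; the wrist camera has in their place "hand_eye" (4x4, takes a point from camera to tool coordinates, whose origin is the TCP and whose axes are the flange's). Camera axes: x right, y down, z forward; pixel columns grow to the right and rows downward; lengths in m; the calibration is good to about 2 mm. A picture is of the moment at which its call begins: read the wrist's pose just before it. camera_params takes no time and is no camera call.
- job_done(): hands the job in, once; it reports no verdict.
The state is a dict: "time": time; "q": joint angles; "qd": joint speeds; "joint_efforts": joint torques, N m; "ee_pos": TCP position; "tcp_rot": TCP orientation; "wrist_force": force on the tool from outside, world axes, zero at the start; "torque": the same for the moment, N m; "opening": finger opening in m.
Only numpy, scipy, OpenCV 4.12 (cv2) and the standard library are available. Lean on these libraries where they do the work, as an engineer would, in place of code of your own. Each camera call takes 0.05 s, during which the arm holds its last target.

TASK

Clear the three used razor heads from the steel rail shelf: with your fingertips, sweep them along the shelf top and over its open end so that all three drop into the white waste bin standing at that end. Only push them, do not pick them up, and leave the shaving bowl, tin, nail clipper, soap bottle and bin standing where they are.

Things in the scene. Friction and masses are not known exactly. Their poses are not given: they have to be found in the camera images.
- shelf: fixed steel shelf, 190 (x) x 420 (y) mm, flat top 160 mm above the counter. Origin: on the counter below its middle; z up, y along its length. Lips on both long edges stand 17 mm above the top, a divider (x 0 to 5 mm) 12 mm; the short ends (y +210, -210 mm) are open. Razor heads lie in the lane x 5 to 88 mm; bowl, tin, clipper in the -x half. Bath items hang under the +x edge
- head1: used razor head without its handle: a flat blue plastic block 22 (x) x 42 (y) x 9 mm high, with three thin steel blade strips on top, about 12 g, loose, lying flat on the shelf's top. Origin: centre of its underside (blade side up, z up), so 160 mm above the counter while on the shelf
- head2: used razor head without its handle: a flat blue plastic block 22 (x) x 42 (y) x 9 mm high, with three thin steel blade strips on top, about 12 g, loose, lying flat on the shelf's top. Origin: centre of its underside (blade side up, z up), so 160 mm above the counter while on the shelf
- head3: used razor head without its handle: a flat blue plastic block 22 (x) x 42 (y) x 9 mm high, with three thin steel blade strips on top, about 12 g, loose, lying flat on the shelf's top. Origin: centre of its underside (blade side up, z up), so 160 mm above the counter while on the shelf
- bin: open white plastic waste bin, 130 x 130 mm, 135 mm high, walls 4 mm, 0.45 kg, loose on the counter at one of the shelf's two open ends (either), parallel to the shelf, its near wall tucked 20 mm under the end of the top, centred on shelf x = +45 mm, so it spans the free lane. Origin: centre of its underside
- bowl: white ceramic shaving bowl, 80 mm across, 48 mm high, loose on the shelf. Origin: centre of its underside
- tin: closed round aluminium tin, 63 mm across, 34 mm high, loose on the shelf. Origin: centre of its underside
- clipper: grey plastic nail clipper, 14 (x) x 58 (y) x 14 mm high, lying loose on the shelf. Origin: centre of its underside
- soap: amber soap bottle with black pump, 64 mm across, 138 mm high, 0.32 kg, loose on the counter at the shelf end that has no bin. Origin: centre of its underside

How it is judged (in metres and radians):
At the end, for the whole second after the job is handed in: All three razor heads lie at rest inside the bin (within its walls, more than 35 mm below its rim); bowl, tin, clipper, soap bottle and bin are upright and within 25 mm of where they began (x of head1 in the frame of bin between -0.063 and 0.063 m and y of head1 in the frame of bin between -0.063 and 0.063 m and z of each of head1, head2, head3 in the frame of bin below 0.1 m and linear speed of each of head1, head2, head3 below 0.03 m/s and x of head2 in the frame of bin between -0.063 and 0.063 m and y of head2 in the frame of bin between -0.063 and 0.063 m and x of head3 in the frame of bin between -0.063 and 0.063 m and y of head3 in the frame of bin between -0.063 and 0.063 m and distance of each of bowl, tin, clipper, soap, bin from where it was at the start of the episode below 0.025 m and angle between each of bowl, tin, clipper, soap, bin's own z axis and vertical below 0.2 rad); the robot touches nothing.
It fails at once if a razor head was lifted (its origin more than 20 mm above the shelf top) (height (world z) of any of head1, head2, head3 above 0.18 m).
It fails at once if the bowl, tin, clipper, soap bottle or bin was shoved more than 25 mm or tipped (distance of any of bowl, tin, clipper, soap, bin from where it was at the start of the episode above 0.025 m or angle between any of bowl, tin, clipper, soap, bin's own z axis and vertical above 0.35 rad).
It also fails if it takes over 72 s, if anything falls off the work surface, if the arm or the gripper's body presses on something with over 40 N, if the wrist force passes 120 N, or if a joint passes its speed limit or range.

## Working session

There is one attempt and no reset: what is moved stays moved. The work goes in short steps, Python scripts to look and compute and a tool call to move; the robot and the scene stay as the last step left them, time stands still between calls to the robot, and variables do not carry over. Pictures are saved under pics/ and viewed, and the job is handed in when it is done.

Besides the shell and the picture viewer there is one more tool, called as name(argument=value, ...), one argument or row to a line, values as JSON. servo_tool: Moves the arm, as the interface text tells. Its arguments: {"type":"object","properties":{"steps":{"type":"array"},"grip":{"type":"number"},"grip_force":{"type":"number"}},"required":["steps"]}

```bash
mkdir -p pics; cat > h.py <<'E'
import numpy as np,cv2
from workcell import *
def snap(n,tag):
    o=get_obs(); p,d=camera(n); cv2.imwrite(f'pics/{tag}.png',p[:,:,::-1]); np.savez(f'pics/{tag}.npz',p=p,d=d,pos=o['ee_pos'],rot=o['tcp_rot']); return o,p,d
def cloud(n,d):
    c=camera_params(n);K=np.array(c['intrinsics']);R=cv2.Rodrigues(np.array(c['rvec']))[0];t=np.array(c['tvec']).ravel()
    v,u=np.mgrid[:400,:640]; P=np.stack([(u-K[0,2])/K[0,0]*d,(v-K[1,2])/K[1,1]*d,d],-1)
    return (P-t)@R
def ray(n,u,v,z):
    c=camera_params(n);K=np.array(c['intrinsics']);R=cv2.Rodrigues(np.array(c['rvec']))[0];t=np.array(c['tvec']).ravel()
    C=-R.T@t; r=R.T@np.linalg.solve(K,[u,v,1]); return C+r*(z-C[2])/r[2]
E
python3 - <<'E'
from h import *
print(get_obs())
for n in('top','side'): snap(n,n+'0'); print(camera_params(n))
E
```

```text
{'time': 0.0, 'q': array([-7.59149207e+01,  5.01221121e+00,  1.00340130e+01,  9.50992390e+01,
       -2.52396371e-05,  9.00006183e+01]), 'qd': array([ 0.03338307, -0.01934461, -0.05191429, -0.00181067,  0.05995927,
        0.12728969]), 'joint_efforts': array([-1.57052211e-03, -5.20393002e+01,  4.64799142e+01,  1.62578851e-02,
        3.07522566e-05,  3.84311207e-06]), 'ee_pos': array([ 0.13380089, -0.53327188,  0.25256844]), 'tcp_rot': array([-1.79922563e+02,  2.60752403e-05,  1.40844610e+01]), 'wrist_force': array([-0.74499029, -0.48947466, -0.69836369]), 'torque': array([ 0.08349333, -0.01054773, -0.03337433]), 'opening': 0.08546620112656447}
{'intrinsics': array([[456.80123009,   0.        , 319.51916636],
       [  0.        , 456.80123009, 201.45208195],
       [  0.        ,   0.        ,   1.        ]]), 'rvec': array([ 2.16542449, -2.1677533 ,  0.12570986]), 'tvec': array([-0.00269302,  0.52117745,  0.99715166])}
{'intrinsics': array([[382.84261046,   0.        , 314.08724543],
       [  0.        , 382.84261046, 200.60736192],
       [  0.        ,   0.        ,   1.        ]]), 'rvec': array([ 2.73476783,  0.74935246, -0.12985831]), 'tvec': array([-0.46075145, -0.21614329,  0.88522262])}
```

View pics/top0.png

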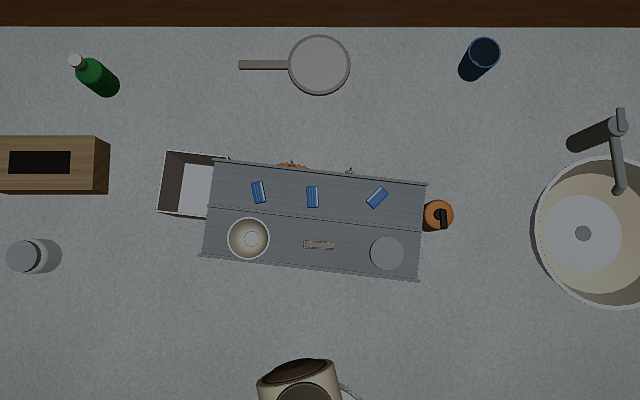

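View pics/side0.png

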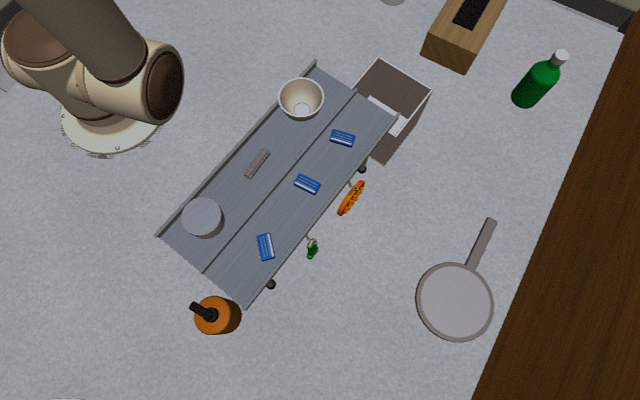

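```bash
python3 - <<'E'
from h import *
f=np.load('pics/top0.npz');p=f['p'];d=f['d'];P=cloud('top',d)
for nm,(u,v) in dict(lipTL=(213,161),lipTR=(427,184),lipBL=(200,255),lipBR=(418,281),shelf=(340,190),bowl=(250,239),rimL=(166,151),rimL2=(157,212),bin=(195,185),soap=(437,212),tin=(387,252)).items(): print(nm,np.round(P[v,u],3))
# corners on plane
c={k:ray('top',*uv,z)[:2] for k,(uv,z) in dict(TL=((214,160),.177),TR=((427,184),.177),BL=((199,255),.177),BR=((419,281),.177)).items()}
for k in c: print(k,c[k].round(4))
for n in('top','side'):
    g=np.load(f'pics/{n}0.npz')['p'];h=cv2.cvtColor(g,cv2.COLOR_RGB2HSV)
    m=cv2.inRange(h,(100,110,50),(125,255,255))
    m=cv2.morphologyEx(m,cv2.MORPH_CLOSE,np.ones((7,7)))
    for k in cv2.findContours(m,0,2)[0]:
        if 80<cv2.contourArea(k)<1500:
            b=cv2.boxPoints(cv2.minAreaRect(k)); w=np.array([ray(n,*q,.166)[:2] for q in b]); e=w[1]-w[0];e2=w[2]-w[1]
            L=e if np.linalg.norm(e)>np.linalg.norm(e2) else e2
            print(n,cv2.minAreaRect(k)[0],w.mean(0).round(4),np.linalg.norm(e).round(3),np.linalg.norm(e2).round(3),'ang',np.degrees(np.arctan2(L[1],L[0])).round(0))
E
```

```text
lipTL [0.605 0.228 0.071]
lipTR [ 0.538 -0.209  0.18 ]
lipBL [0.403 0.224 0.175]
lipBR [ 0.354 -0.188  0.178]
shelf [ 0.53  -0.043  0.157]
bowl [0.433 0.132 0.164]
rimL [0.613 0.31  0.133]
rimL2 [0.5   0.37  0.001]
bin [0.563 0.284 0.003]
soap [ 0.489 -0.244  0.117]
tin [ 0.408 -0.128  0.193]
TL [0.5857 0.2018]
TR [ 0.5384 -0.2101]
BL [0.4029 0.2258]
BR [ 0.3536 -0.1899]
top (376.75, 197.24998474121094) [ 0.5141 -0.1141] 0.04 0.022 ang -45.0
top (312.5, 196.5) [0.5157 0.0111] 0.021 0.041 ang 180.0
top (257.9195251464844, 191.6243896484375) [0.5253 0.1174] 0.022 0.042 ang -167.0
top (484.0, 52.0) [ 0.8098 -0.3355] 0.065 0.063 ang -90.0
side (265.2235107421875, 246.50587463378906) [ 0.5137 -0.1133] 0.022 0.043 ang -45.0
side (306.5000305175781, 183.50001525878906) [0.515  0.0124] 0.023 0.042 ang 2.0
side (341.9174499511719, 137.77523803710938) [0.5244 0.1174] 0.025 0.042 ang 12.0
```

servo_tool(
  steps=[
    {"x": 36,"y": 37,"z": 0,"yaw": 7},
    {"x": 73,"y": 73,"z": 0,"yaw": 14},
    {"x": 109,"y": 110,"z": 0,"yaw": 21},
    {"x": 145,"y": 146,"z": 0,"yaw": 28},
    {"x": 182,"y": 183,"z": 0,"yaw": 35},
    {"x": 218,"y": 220,"z": 0,"yaw": 42},
    {"x": 254,"y": 256,"z": 0,"yaw": 49},
    {"x": 290,"y": 293,"z": 0,"yaw": 56},
    {"x": 327,"y": 330,"z": 0,"yaw": 63},
    {"x": 363,"y": 366,"z": 0,"yaw": 69.2},
    {"x": 363,"y": 366,"z": -30,"yaw": 69.2},
    {"x": 363,"y": 366,"z": -40,"yaw": 69.2},
  ],
  grip=20,
)

```text
time: 1.6
ee_pos: [0.4963, -0.1666, 0.2106]
tcp_rot: [-179.8, -0.0, 83.3]
wrist_force: [0.2, 0.0, 1.0]
opening: 0.0201
```

```bash
python3 - <<'E'
from h import *
for n in('top','side','wrist'): o,p,d=snap(n,n+'1')
print(o['ee_pos'],o['tcp_rot'],o['wrist_force'],o['opening'],camera_params('wrist'))
E
```

```text
[ 0.49602149 -0.16734869  0.21157886] [-1.79800505e+02 -2.40180440e-02  8.32518603e+01] [ 0.10795746 -0.27304443  1.14442564] 0.020137092491028224 {'intrinsics': array([[288.0258587 ,   0.        , 324.39902036],
       [  0.        , 288.0258587 , 201.26647357],
       [  0.        ,   0.        ,   1.        ]]), 'hand_eye': array([[-6.74486643e-04, -9.57493775e-01, -2.88453145e-01,
         7.47084432e-02],
       [ 9.99999542e-01, -8.41473156e-04,  4.54905681e-04,
         4.87450795e-04],
       [-6.78294936e-04, -2.88452706e-01,  9.57493904e-01,
        -1.19894525e-01],
       [ 0.00000000e+00,  0.00000000e+00,  0.00000000e+00,
         1.00000000e+00]])}
```

View pics/side1.png

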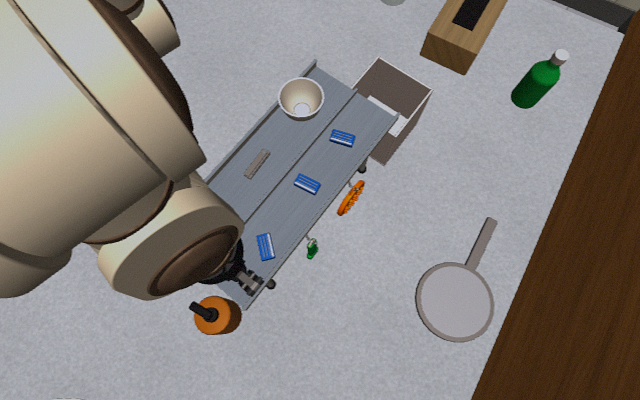

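View pics/wrist1.png

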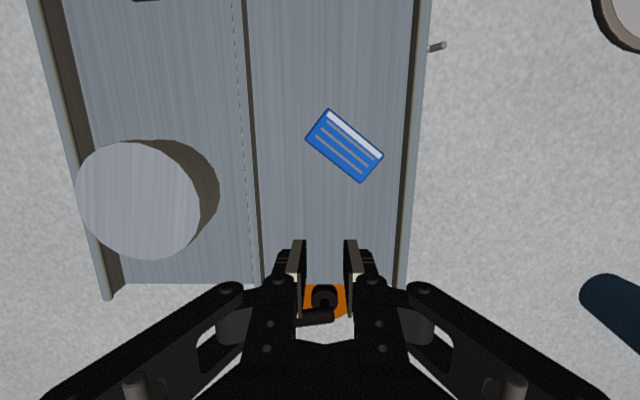

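View pics/top1.png

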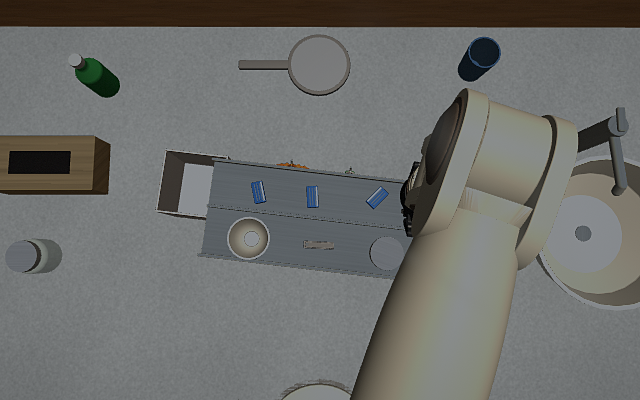

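```bash
cat >> h.py <<'E'
def wray(f,u,v,z):
    from scipy.spatial.transform import Rotation as Ro
    c=camera_params('wrist');K=np.array(c['intrinsics']);H=np.array(c['hand_eye'])
    T=np.eye(4);T[:3,:3]=Ro.from_euler('xyz',f['rot'],degrees=True).as_matrix();T[:3,3]=f['pos'];M=T@H
    r=M[:3,:3]@np.linalg.solve(K,[u,v,1]);C=M[:3,3];return C+r*(z-C[2])/r[2]
def sh(w,C=(.4702,.0069),a=np.radians(-6.7)):
    d=np.array(w[:2])-C; return np.array([d@[np.cos(a),np.sin(a)],d@[-np.sin(a),np.cos(a)]])*1000
E
python3 - <<'E'
from h import *
f=np.load('pics/wrist1.npz')
for nm,u,v,z in (('div',259,260,.172),('div',242,30,.172),('lip',402,260,.177),('lip',417,30,.177),('endL',190,284,.16),('head',345,146,.168)): 
    w=wray(f,u,v,z);print(nm,w.round(4),sh(w).round(1))
print('tcp',sh(f['pos']))
D=f['d'];print(D[265,290:310],D[255:300:8,300],D[255:300:8,352])
E
```

```text
div [ 0.4551 -0.1737  0.172 ] [   6.  -181.2]
div [ 0.4698 -0.049   0.172 ] [  6.1 -55.5]
lip [ 0.5414 -0.1812  0.177 ] [  92.7 -178.5]
lip [ 0.5535 -0.0603  0.177 ] [ 90.5 -57. ]
endL [ 0.4012 -0.1922  0.16  ] [ -45.3 -205.8]
head [ 0.5147 -0.1113  0.168 ] [  58.  -112.2]
tcp [  45.9748647  -170.04606988]
[0.1248764  0.12532581 0.12555397 0.12538087 0.1239633  0.12505828
 0.12441699 0.12595919 0.12522554 0.1247116  0.1247287  0.12474427
 0.12695666 0.132927   0.14121948 0.14807305 0.15632926 0.19152878
 0.19309957 0.1929642 ] [0.13379271 0.12640607 0.11982992 0.11997325 0.11968627 0.12170105] [0.13362415 0.12605873 0.12105229 0.11859885 0.12132554 0.12191621]
```

servo_tool(
  steps=[
    {"x": 1,"y": 0,"z": -12},
    {"x": 1,"y": 0,"z": -20},
    {"x": 1,"y": 0,"z": -26},
    {"x": 1,"y": 0,"z": -26},
  ],
)

```text
schema error: expected keys x, y, z, yaw
```

```bash
python3 - <<'E'
from h import *
o,p,d=snap('wrist','wrist2')
print(o['ee_pos'],o['wrist_force'])
E
```

```text
[ 0.49629417 -0.16763229  0.21272323] [-0.62755624  0.16089647 -0.03791213]
```

View pics/wrist2.png

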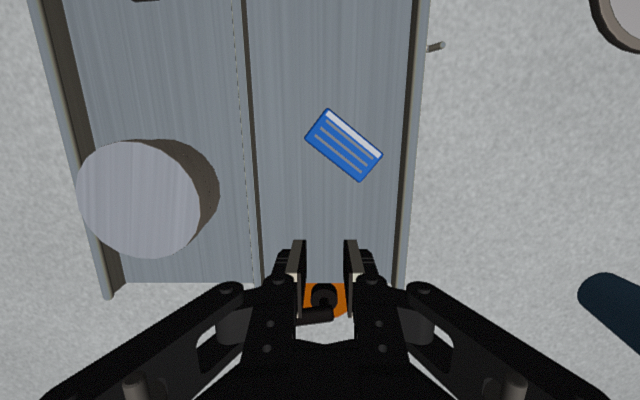

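servo_tool(
  steps=[
    {"x": 1,"y": 0,"z": -12,"yaw": 0},
    {"x": 1,"y": 0,"z": -20,"yaw": 0},
    {"x": 1,"y": 0,"z": -26,"yaw": 0},
    {"x": 1,"y": 0,"z": -26,"yaw": 0},
  ],
)

```text
time: 2.3
ee_pos: [0.4973, -0.1677, 0.1868]
tcp_rot: [-179.9, -0.0, 83.2]
wrist_force: [0.6, 0.7, -0.2]
opening: 0.0202
```

```bash
python3 - <<'E'
from h import *
o,p,d=snap('wrist','wrist3')
print(o['ee_pos'],o['wrist_force'])
H=np.array(camera_params('wrist')['hand_eye']);K=np.array(camera_params('wrist')['intrinsics'])
v,u=np.mgrid[:400,:640];P=np.stack([(u-K[0,2])/K[0,0]*d,(v-K[1,2])/K[1,1]*d,d],-1)@H[:3,:3].T+H[:3,3]
m=(v>235)&(p.max(-1)<70)&(d>.02)&(d<.17)
Q=P[m]*1000
for a in range(0,100,10):
    s=Q[(abs(Q[:,1])>=a)&(abs(Q[:,1])<a+10)]
    if len(s): print(a,len(s),'z ahead of tcp 99pct',np.percentile(s[:,2],99).round(1),'x',s[:,0].min().round(),s[:,0].max().round())
m2=(v>235)&(v<310)&(u>280)&(u<365)&(d<.165)
print(np.percentile(P[m2][:,2]*1000,[50,95,99]))
E
```

```text
[ 0.49725179 -0.16774939  0.18682782] [ 0.62772528  0.66164871 -0.21714687]
0 5774 z ahead of tcp 99pct 11.8 x -9.0 22.0
10 11021 z ahead of tcp 99pct 14.8 x -10.0 23.0
20 3560 z ahead of tcp 99pct 11.9 x -8.0 21.0
30 6317 z ahead of tcp 99pct -22.9 x -12.0 16.0
40 11875 z ahead of tcp 99pct 24.1 x -23.0 16.0
50 5370 z ahead of tcp 99pct -45.4 x 6.0 16.0
60 679 z ahead of tcp 99pct -60.1 x 12.0 17.0
[ 1.68195507 27.98741509 28.45094912]
```

View pics/wrist3.png

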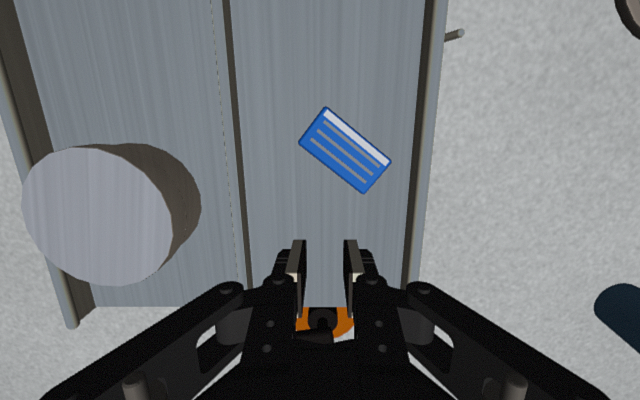

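servo_tool(
  steps=[
    {"x": 5,"y": 0,"z": -2.5,"yaw": 0},
    {"x": 6.5,"y": 12,"z": -2.5,"yaw": 0},
    {"x": 8,"y": 24,"z": -2.5,"yaw": 0},
    {"x": 9,"y": 36,"z": -2.5,"yaw": 0},
    {"x": 10,"y": 48,"z": -2.5,"yaw": 0},
    {"x": 11,"y": 60,"z": -2.5,"yaw": 0},
    {"x": 12,"y": 72,"z": -2.5,"yaw": 0},
    {"x": 13,"y": 84,"z": -2.5,"yaw": 0},
    {"x": 14,"y": 96,"z": -2.5,"yaw": 0},
    {"x": 15,"y": 108,"z": -2.5,"yaw": 0},
    {"x": 15,"y": 112,"z": -2.5,"yaw": 0},
  ],
)

```text
time: 3.72
ee_pos: [0.5125, -0.055, 0.1847]
tcp_rot: [-179.9, 0.0, 83.3]
wrist_force: [-0.1, 0.4, 0.5]
opening: 0.0198
```

```bash
python3 - <<'E'
from h import *
o,p,d=snap('wrist','wrist4')
print(o['ee_pos'],o['wrist_force'],sh(o['ee_pos']))
E
```

```text
[ 0.51247778 -0.0549816   0.18473851] [-0.06507658  0.41496278  0.46557781] [ 49.20881764 -56.52640766]
```

View pics/wrist4.png

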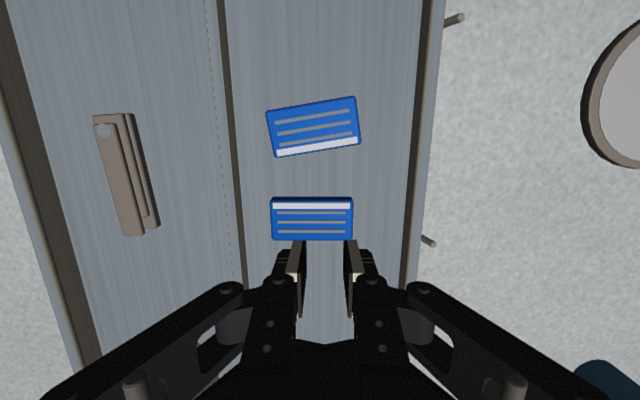

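Head 1 sits square across the fingertips (px 311,218), and head 2 is just ahead of it (px 313,127). I'll carry on with a slight shift to -x.

servo_tool(
  steps=[
    {"x": 0,"y": 10,"z": 0,"yaw": 0},
    {"x": 0,"y": 20,"z": 0,"yaw": 0},
    {"x": 0.5,"y": 31,"z": 0,"yaw": 0},
    {"x": 2,"y": 43,"z": 0,"yaw": 0},
    {"x": 3.5,"y": 55,"z": 0,"yaw": 0},
    {"x": 5,"y": 67,"z": 0,"yaw": 0},
    {"x": 6,"y": 79,"z": 0,"yaw": 0},
    {"x": 7.5,"y": 91,"z": 0,"yaw": 0},
    {"x": 8.5,"y": 100,"z": 0,"yaw": 0},
    {"x": 9,"y": 104,"z": 0,"yaw": 0},
  ],
)

```text
time: 5.03
ee_pos: [0.5215, 0.0496, 0.1847]
tcp_rot: [-179.9, 0.0, 83.3]
wrist_force: [-0.2, -0.1, 0.9]
opening: 0.0199
```

```bash
python3 - <<'E'
from h import *
o,p,d=snap('wrist','wrist5')
print(o['ee_pos'],o['wrist_force'],sh(o['ee_pos']))
E
```

```text
[0.52149432 0.04959486 0.18472621] [-0.17698269 -0.11316287  0.85225884] [45.96277208 48.38782416]
```

View pics/wrist5.png

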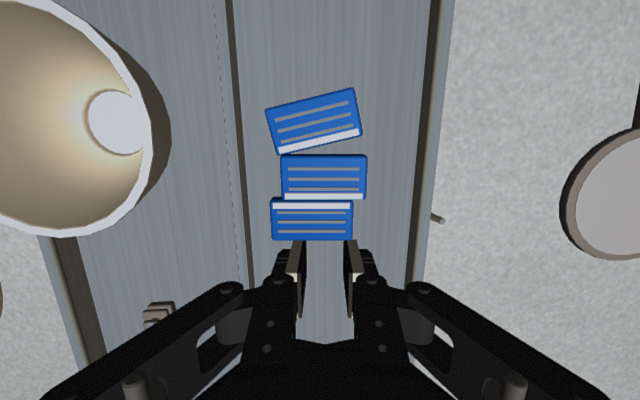

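All three are now in one train, one above the other in the view (px 313,120 / 324,177 / 311,219). Next I'll push toward the bin end.

servo_tool(
  steps=[
    {"x": 1,"y": 10,"z": 0,"yaw": 0},
    {"x": 2.5,"y": 20,"z": 0,"yaw": 0},
    {"x": 3.5,"y": 30,"z": 0,"yaw": 0},
    {"x": 4.5,"y": 40,"z": 0,"yaw": 0},
    {"x": 6,"y": 50,"z": 0,"yaw": 0},
    {"x": 7,"y": 60,"z": 0,"yaw": 0},
    {"x": 8,"y": 70,"z": 0,"yaw": 0},
    {"x": 9.5,"y": 80,"z": 0,"yaw": 0},
    {"x": 10.5,"y": 90,"z": 0,"yaw": 0},
    {"x": 11.5,"y": 100,"z": 0,"yaw": 0},
    {"x": 13,"y": 110,"z": 0,"yaw": 0},
    {"x": 13,"y": 112,"z": 0,"yaw": 0},
  ],
)

```text
time: 6.58
ee_pos: [0.5346, 0.1624, 0.1846]
tcp_rot: [-179.9, -0.0, 83.3]
wrist_force: [-0.3, -0.2, -0.6]
opening: 0.0202
```

```bash
python3 - <<'E'
from h import *
o,p,d=snap('wrist','wrist6')
print(o['ee_pos'],o['wrist_force'],sh(o['ee_pos']))
E
```

```text
[0.53455894 0.162429   0.18459589] [-0.29176019 -0.16853942 -0.61199895] [ 45.77372697 161.9756426 ]
```

View pics/wrist6.png

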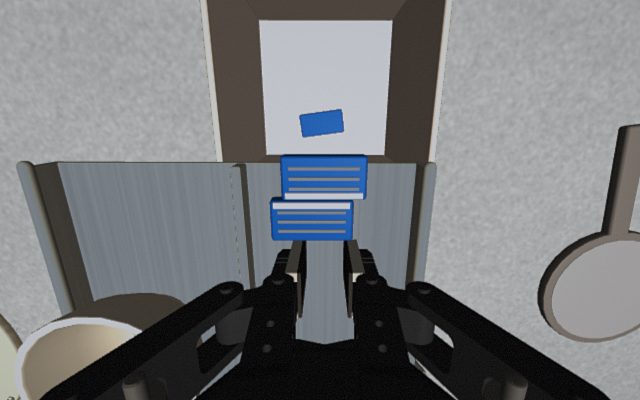

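One head is in the bin (px 322,123), and the next is at the edge (shelf end at row ~162).

servo_tool(
  steps=[
    {"x": 1,"y": 8,"z": 0,"yaw": 0},
    {"x": 2,"y": 16,"z": 0,"yaw": 0},
    {"x": 3,"y": 24,"z": 0,"yaw": 0},
    {"x": 4,"y": 32,"z": 0,"yaw": 0},
    {"x": 4.5,"y": 40,"z": 0,"yaw": 0},
    {"x": 5.5,"y": 48,"z": 0,"yaw": 0},
    {"x": 6.5,"y": 56,"z": 0,"yaw": 0},
    {"x": 7,"y": 62,"z": 0,"yaw": 0},
    {"x": 7,"y": 62,"z": 0,"yaw": 0},
  ],
)

```text
time: 7.75
ee_pos: [0.5415, 0.2247, 0.1845]
tcp_rot: [-179.9, -0.0, 83.4]
wrist_force: [-0.7, 0.7, -0.4]
opening: 0.0202
```

```bash
python3 - <<'E'
from h import *
o,p,d=snap('wrist','wrist7')
print(o['ee_pos'],o['wrist_force'],sh(o['ee_pos']))
E
```

```text
[0.54146692 0.22468422 0.18446979] [-0.70280821  0.68933444 -0.37556658] [ 45.37116922 224.61165892]
```

View pics/wrist7.png

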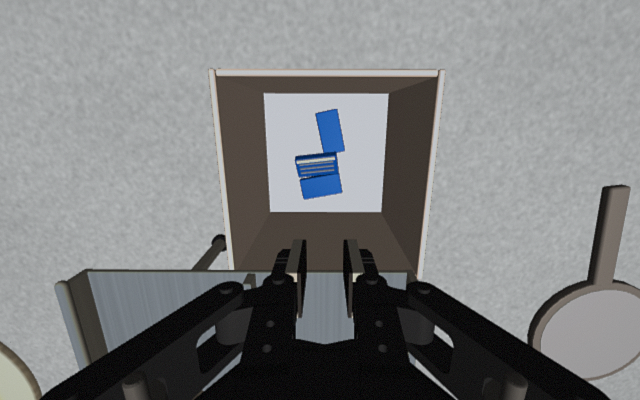

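All three are in the bin (px 330,130 / 317,165 / 321,187). I'll lift straight up and back off to check.

servo_tool(
  steps=[
    {"x": 0,"y": 0,"z": 30,"yaw": 0},
    {"x": 0,"y": 0,"z": 70,"yaw": 0},
    {"x": 0,"y": 0,"z": 110,"yaw": 0},
    {"x": -20,"y": -40,"z": 130,"yaw": 0},
    {"x": -40,"y": -80,"z": 130,"yaw": 0},
    {"x": -60,"y": -130,"z": 130,"yaw": 0},
    {"x": -80,"y": -180,"z": 130,"yaw": 0},
    {"x": -100,"y": -240,"z": 130,"yaw": 0},
    {"x": -120,"y": -300,"z": 130,"yaw": 0},
    {"x": -140,"y": -360,"z": 130,"yaw": 0},
    {"x": -160,"y": -420,"z": 130,"yaw": 0},
    {"x": -160,"y": -420,"z": 130,"yaw": 0},
  ],
)

```text
time: 9.3
ee_pos: [0.3797, -0.1989, 0.3146]
tcp_rot: [-179.9, 0.0, 83.0]
wrist_force: [0.9, 0.2, 0.6]
opening: 0.0199
```

```bash
python3 - <<'E'
from h import *
a=np.load('pics/top0.npz')['p']
o,p,d=snap('top','top8');snap('side','side8')
print(o['ee_pos'],o['qd'].round(2),o['wrist_force'])
g=cv2.cvtColor(cv2.absdiff(a,p),cv2.COLOR_RGB2GRAY)
cv2.imwrite('pics/diff8.png',np.vstack([p[80:300,120:480,::-1],cv2.cvtColor(np.clip(g[80:300,120:480].astype(int)*3,0,255).astype('uint8'),cv2.COLOR_GRAY2BGR)]))
E
```

```text
[ 0.37972864 -0.19891855  0.3145659 ] [1.92 0.35 0.33 0.24 1.17 0.54] [0.8546359  0.20186775 0.57723814]
```

View pics/diff8.png

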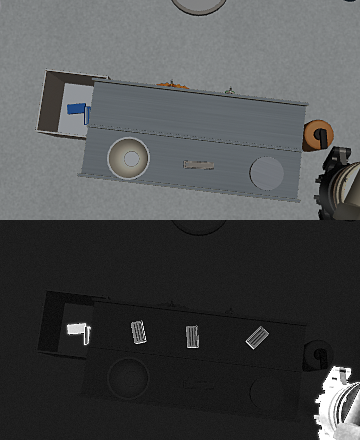

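View pics/side8.png

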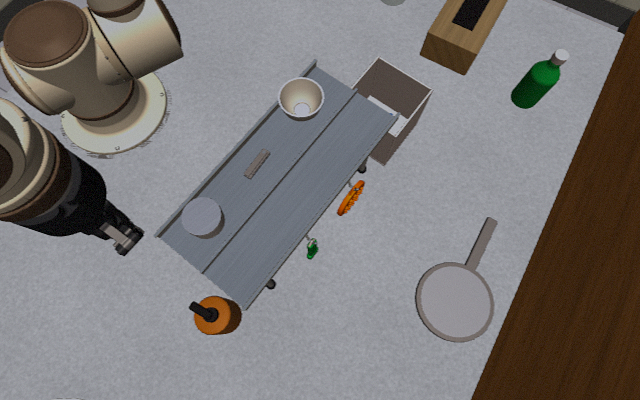

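The difference image shows changes only at the three old head positions, inside the bin, and where the arm is. Bowl, tin, clipper, soap and bin haven't moved, and the lane is empty, so I'm handing in.

```bash
python3 -c "
from workcell import *
job_done();print(get_obs()['time'])"
```

```text
the job is handed in; nothing more can be done
the job is handed in; nothing more can be done
```

All three razor heads are in the waste bin, and I handed the job in at about 9.5 s on the robot's clock. With the fingers 20 mm apart, I swept the heads along the lane in one train and over the open end; none were picked up.

- **Heads:** the last wrist picture showed all three lying on the bin floor. I judged this by eye and did not compute their heights in the bin's frame.
- **Other items:** comparing top views before and after, only the heads and the arm had changed. The bowl, tin, clipper, soap bottle and bin show no visible shift.
- **Contact:** the wrist force readings taken after each move were about 1 N. The arm ended clear of everything, at a tool height of 0.31 m.
- **Failed check:** one move call was refused because it left out the yaw value. The arm did not move, and I sent it again in full. No other check failed or disagreed.

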